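Open a delivery carton and hold its springy flap up to show the packing slip

ROBOT

A 6-joint arm with a two-finger parallel gripper is mounted at the origin on a cart in front of the work surface, level with it; the furniture and walls round the work are solid. World frame = base frame: x ahead of the robot, y to its left, z up, the work surface at z = 0. Lengths are in m, angles in rad, forces in N, time in s.
With the tool pointing down it reaches from about 0.35 to 0.975 m from the base axis. Payload 4.9 kg.
Tool frame: the origin (TCP) lies midway between the tips of the shut fingers; the grasp point (between the pads) lies 19 mm behind it; z points along the fingers, y is the line along which they close (so a half turn about z gives the same grasp; the last joint's range is limited). The gripper opens to 85 mm and grips with 20 to 120 N. Pads are 22 mm wide; open, the fingers measure 114 mm over their backs; the gripper's body (76 mm by 85 mm) begins 54 mm behind the grasp point. The pads swing forward as they close: fully open they stand 13 mm farther back than shut.
Start: joints at [-1.327, 0.053, 1.613, -0, 1.476, -0.119], TCP at [0.222, -0.584, 0.231] pointing down, gripper open.
Joint ranges: [-3.01, 3.01], [-1.01, 2.22], [0.06, 2.58], [-1.02, 4.17], [0.09, 2.62], [-3.14, 3.14]. Speed limits (rad/s): [2.57, 2.57, 3.14, 3.14, 3.14, 3.14].

INTERFACE

Orientations are given as a unit quaternion [x, y, z, w].
In Python, from workcell import monitor, cams, ticket gives the robot as it stands.
- The arm moves only by the tool servo_tool, never from a script. Its argument "targets" is a list of rows, each a list of 5 numbers: the shift along the tool's x, y, z in m, then the turn about the tool's z in rad, then the finger opening in m, from 0 to 0.0854. In form: [[x, y, z, spin, jaw], ...]. A call has 1 to 10 rows; each row shifts and turns the commanded pose from where the row before left it, along the tool's axes as they then stand; what a row does not reach is not made up. A row lasts 1/10 s, in which the tool goes at most 50 mm and 8.59 degrees, less where a joint would pass 70% of its speed; a pose out of reach is approached as far as the arm can. A call is refused whole if a number of a shift passes 0.05 or a number of a turn 0.15, either way. A call with a gripper value outside its range is refused whole. The fingers move at their own pace and stop on an object; the grip force is fixed at half the most. Time passes only in rows, so rows that do not move let the fingers close. It gives the time, the measured TCP pose, the force, the opening and the grip force at its end, in the units of the state.
- monitor.read_state(): the state, without advancing time (a new reading comes with each control period).
- cams.snapshot(name): name is "scene" or "top"; returns the picture (480x640x3 uint8, blue, green, red); there is no depth.
- cams.camera_params(name): a dict with "fov_y" (degrees; the focal length in pixels is half the picture's height over the tangent of half this angle, whatever the lens; pixels are square), "cx", "cy" (the principal point, pixels), "extrinsics" (4x4, takes a point from camera to world coordinates). Camera axes: x right, y down, z forward; pixel columns grow to the right and rows downward; lengths in m; the calibration is good to about 2 mm. A picture is of the moment at which its call begins. camera_params takes no time and is no camera call.
- ticket.close_job(): hands the job in; it is judged then, once.
The state is a dict: "clock": time; "joints": joint angles; "dq": joint speeds; "tau": joint torques, N m; "eef_pos": TCP position; "tool_rot": TCP orientation; "wrist_force": force on the tool from outside, world axes, zero at the start; "wrist_torque": the same for the moment, N m; "grip_width": opening from 0.0 (shut) to 1.0 (fully open); "grasp_force": force on a finger pad.
Only numpy, scipy, OpenCV 4.12 (cv2) and the standard library are available. Lean on these libraries where they do the work, as an engineer would, in place of code of your own. Each camera call takes 0.05 s, during which the arm holds its last target. There are 200 camera calls.

TASK

The taped delivery carton in the middle of the bench has been slit open: swing its near flap (the half-raised one, toward the robot) outward until it leans well past upright, then reach in under the far flap and hold it open, leaning back about 20 degrees past upright (110 degrees from shut), so that I can check the goods against the packing slip stuck inside it. The far flap springs shut when let go, so finish with the fingers still holding it at rest at that angle, and do not fold it right over, or its crease will tear. Leave the goods in the carton and the tape measure and marker beside it where they are.

Things in the scene. Friction and masses are not known exactly. Their poses are not given: they have to be found in the camera images.
- carton: brown carton (not the open one at the back), fixed to the bench; outside 170 (its x) x 290 (its y) x 140 mm high, walls and floor 4 mm. Origin: centre of its underside; z up, x points away from the robot (yaw within 0.5 rad), y along the two long flaps, which leave a 2 mm slit when shut. The short end flaps are already folded down outside the end walls
- near_hinge (a point): middle of the crease of the near flap, on the top rim of the carton's near long wall, 140 mm above the bench (carton x = -83 mm); the crease runs along carton y
- far_hinge (a point): middle of the crease of the far flap, on the top rim of the carton's far long wall, 140 mm above the bench (carton x = +83 mm); the crease runs along carton y
- near_flap (a joint): angle of the near long flap, rad: 0 = shut, level; 1.57 = upright; more = leaning out toward the robot; stop at 2.7. Stiff board, 82 mm from crease to free edge, 282 mm along the crease, 4 mm thick (inner face in line with the crease), parcel tape along its edge. The crease is broken in: it stays where it is left (friction 0.035 N m). Starts half raised, 0.95 to 1.3
- near_flap_edge (a point): middle of the near flap's free edge, on its inner face, 82 mm from the crease; moves with the flap
- far_flap (a joint): angle of the far long flap, rad: 0 = shut, level (as it starts); 1.57 = upright; more = leaning out, away from the robot; stop at 2.7. Board and size as the near flap; white packing slip on its inner face. Its stiff crease springs it shut: 0.07 N m per rad, about 0.13 N m at 110 degrees (2.7 N at 50 mm from the crease)
- far_flap_edge (a point): middle of the far flap's free edge, on its inner face, 82 mm from the crease; moves with the flap
- new_screws: open red box of screws standing in the carton at its +y end, 70 x 105 x 38 mm, origin under its centre, loose, on the carton's 4 mm floor
- new_tape: roll of grey duct tape lying flat in the middle of the carton, 106 mm across, 48 mm high, origin under its centre, loose
- new_black_tape: small roll of black insulating tape lying flat in the carton at its -y end, 58 mm across, 19 mm high, origin under its centre, loose
- tape_measure: yellow and black tape measure standing on the bench to the left of the carton, 38 x 84 x 70 mm, origin under its centre, loose, to be left alone
- marker: white and red marker pen lying on the bench in front, left of the carton, 135 mm long, 16 mm thick, origin under its centre, loose, to be left alone

How it is judged:
On the way:
1. the near flap is swung outward past 110 degrees from shut, while the far flap is still down (value of joint near_flap above 1.92 rad and value of joint far_flap below 0.6 rad), for 0.2 s.
At the end, for the whole second after the job is handed in: the far flap is held at 110 degrees from shut (20 past upright), within 11 degrees, at rest, by the fingers (they press on it with more than 0.4 N); the near flap still stands open past 110 degrees; the goods lie within 25 mm of where they were in the carton (value of joint far_flap between 1.72 and 2.12 rad and velocity of joint far_flap between -0.08 and 0.08 rad/s and value of joint near_flap above 1.92 rad and contact force between far_flap and the fingers above 0.4 N and distance of each of new_screws, new_tape, new_black_tape from where it was at the start of the episode below 0.025 m); the arm keeps its last pose, push and grip.
It fails at once if the far flap is folded more than 140 degrees from shut (its crease would tear) (value of joint far_flap above 2.44 rad).
It fails at once if something in the carton is shifted by more than 25 mm (distance of any of new_screws, new_tape, new_black_tape from where it was at the start of the episode above 0.025 m).
It fails at once if the tape measure or the marker on the bench is shifted by more than 30 mm (distance of any of tape_measure, marker from where it was at the start of the episode above 0.03 m).
It also fails if it takes over 45 s, if anything falls off the work surface, if the arm or the gripper's body presses on something with over 40 N, if the wrist force passes 120 N, or if a joint passes its speed limit or range.

## Working session

There is one attempt and no reset: what is moved stays moved. The work goes in short steps, Python scripts to look and compute and a tool call to move; the robot and the scene stay as the last step left them, time stands still between calls to the robot, and variables do not carry over. Pictures are saved under pics/ and viewed, at most 10 in all, crops included, and the job is handed in when it is done.

Besides the shell and the picture viewer there is one more tool, called after "Emit:" as a command line: name --pt "numbers of a row" for each row, then --argument value for the rest. servo_tool: Moves the arm, as the interface text tells. Its arguments: {"type":"object","properties":{"targets":{"type":"array","items":{"type":"array","items":{"type":"number"}}}},"required":["targets"]}

```bash
mkdir -p pics
cat > h.py <<'E'
import numpy as np,cv2
from workcell import monitor,cams,ticket
def ray(n,u,v):
    p=cams.camera_params(n);E=np.array(p["extrinsics"]);f=240/np.tan(np.radians(p["fov_y"])/2)
    d=E[:3,:3]@np.array([(u-p["cx"])/f,(v-p["cy"])/f,1]);return E[:3,3],d/np.linalg.norm(d)
def onz(n,u,v,z):
    o,d=ray(n,u,v);return o+d*(z-o[2])/d[2]
def proj(n,P):
    p=cams.camera_params(n);E=np.array(p["extrinsics"]);f=240/np.tan(np.radians(p["fov_y"])/2)
    c=E[:3,:3].T@(np.array(P)-E[:3,3]);return p["cx"]+f*c[0]/c[2],p["cy"]+f*c[1]/c[2]
def two(a,b):
    (o1,d1),(o2,d2)=ray("scene",*a),ray("top",*b)
    t=np.linalg.lstsq(np.c_[d1,-d2],o2-o1,rcond=None)[0];p,q=o1+t[0]*d1,o2+t[1]*d2
    return (p+q)/2,np.linalg.norm(p-q)
E
python3 - <<'E'
from h import *
for n in("scene","top"):
    cv2.imwrite(f"pics/{n}0.png",cams.snapshot(n));p=cams.camera_params(n);print(n,p["fov_y"],np.round(p["extrinsics"],3).tolist())
print(monitor.read_state())
E
```

```text
scene 47.735905642919434 [[0.983, -0.058, 0.174, 0.344], [-0.182, -0.426, 0.886, -0.814], [0.023, -0.903, -0.429, 0.528], [0.0, 0.0, 0.0, 1.0]]
top 44.58942985170538 [[-0.352, -0.721, 0.596, -0.172], [-0.936, 0.282, -0.211, 0.334], [-0.016, -0.633, -0.774, 1.019], [0.0, 0.0, 0.0, 1.0]]
{'clock': 0.1, 'joints': array([-1.32702339e+00,  5.33366930e-02,  1.61418081e+00, -1.01247958e-05,
        1.47601124e+00, -1.19027066e-01]), 'dq': array([-1.67484176e-03, -1.07261228e-03, -3.17925671e-03, -1.30337965e-03,
       -9.26455538e-05,  2.38874301e-03]), 'tau': array([-5.05917924e-04, -3.94908714e+01, -3.71360779e+01, -1.72442378e-04,
        3.94756251e-03,  2.70200212e-05]), 'eef_pos': array([ 0.22164986, -0.58375909,  0.23014313]), 'tool_rot': array([ 9.83591539e-01,  1.80407170e-01, -6.53700311e-05, -9.65847801e-04]), 'wrist_force': array([0.23681486, 0.23439363, 0.49892267]), 'wrist_torque': array([-0.00651961, -0.03108577, -0.05178863]), 'grasp_force': 0.0, 'grip_width': 0.9984768853169466}
```

View pics/scene0.png

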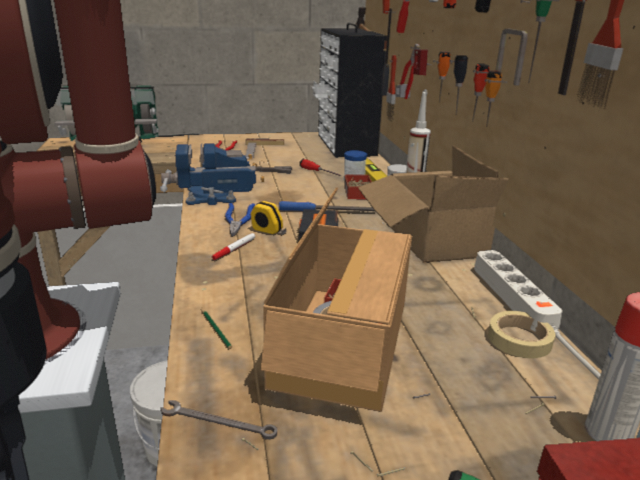

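View pics/top0.png

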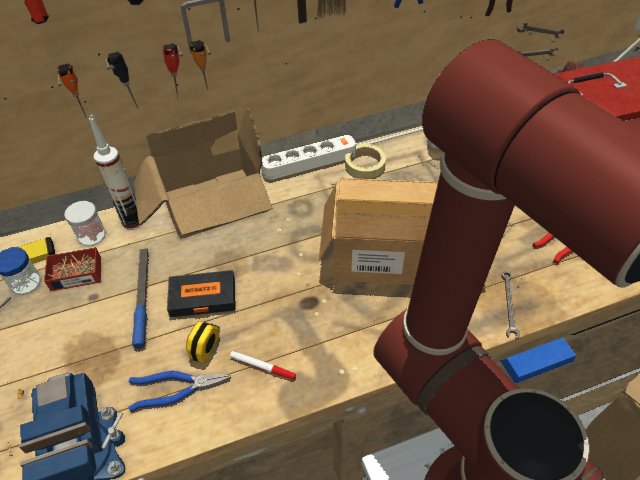

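The scene view shows the carton's -y end at columns 265–393, rows 228–408, with the far flap shut and the near flap seen nearly edge-on. The arm hides the carton's right part in the top view. I'll enlarge both crops.

Run:
```python
from h import *
a=cv2.imread("pics/scene0.png")[180:420,250:430];b=cv2.imread("pics/top0.png")[160:310,300:450]
a=cv2.resize(a,None,fx=2.5,fy=2.5,interpolation=2);b=cv2.resize(b,(350,350),interpolation=2)
c=np.zeros((600,800,3),np.uint8);c[:600,:450]=a;c[:350,450:]=b
cv2.imwrite("pics/crop0.png",c)
```

```text
(no output)
```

View pics/crop0.png

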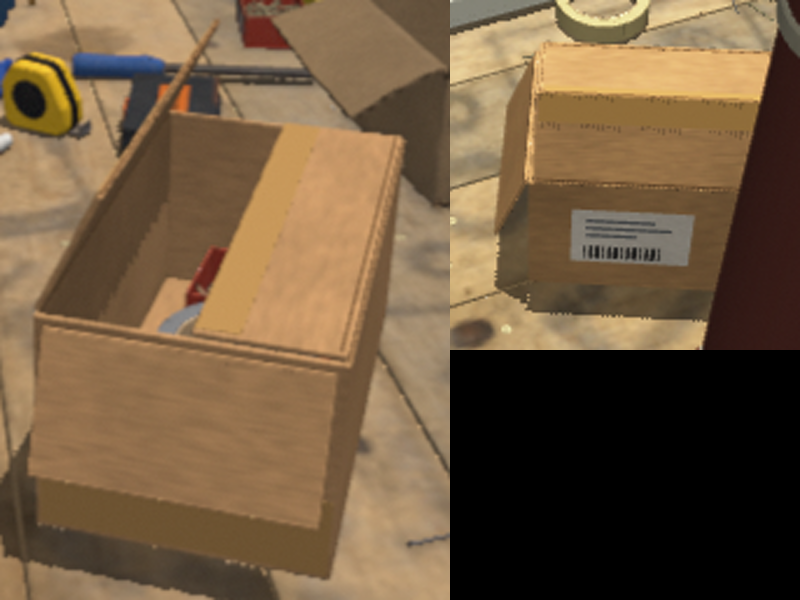

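Run:
```python
from h import *
C=[onz("scene",*p,.14) for p in[(265.2,305.6),(390,324),(411.2,235.2),(318,224.8)]]
print(np.round(C,3))
for i,j in((0,1),(1,2),(2,3),(3,0)):d=C[j]-C[i];print(np.linalg.norm(d),np.degrees(np.arctan2(d[1],d[0])))
c=np.mean(C,0);print(c)
s=lambda x,y:(300+(x-450)*.4286,160+y*.4286)
for q in[(533,184),(540,45)]:print("top",onz("top",*s(*q),.14))
P,e=two((336.8,188),s(537,94));print("edge",P,e)
# goods/others heights check: tape measure, marker
print(two((271,232.5),s(533,184)) if 0 else onz("scene",265,232,.0), onz("top",232,354,.008),onz("top",294,378,.008))
```

```text
[[ 0.4   -0.196  0.14 ]
 [ 0.553 -0.263  0.14 ]
 [ 0.673 -0.005  0.14 ]
 [ 0.521  0.061  0.14 ]]
0.16658303354655338 -23.66415003812068
0.2846696078324329 64.98578747624545
0.165715112472653 156.7427324529386
0.28351510320535456 -115.19601044542158
[ 0.53702656 -0.10054824  0.14      ]
top [0.51638761 0.06309375 0.14      ]
top [ 0.66939687 -0.00382871  0.14      ]
edge [0.54893289 0.04724822 0.21270315] 0.0019356796118960861
[0.45293062 0.35093405 0.        ] [0.42041071 0.3172897  0.008     ] [0.32854902 0.22097184 0.008     ]
```

Carton yaw ≈ -24.5°, centre ≈ (0.536, -0.100), near flap ≈ 1.13 rad with its edge at z ≈ 0.213. I'll raise the tool, spin its x onto carton x, shut the fingers and travel across.

Emit:
servo_tool --pt "0 0 -0.015 0.132 0" --pt "0 0 -0.015 0.132 0" --pt "0 0 -0.015 0.132 0" --pt "0 0 -0.015 0.132 0" --pt "0 0 -0.015 0.132 0" --pt "0 0 -0.015 0.132 0" --pt "0 0 0 0 0"

```text
clock: 0.8
eef_pos: [0.222, -0.5851, 0.3237]
tool_rot: [0.977, -0.213, 0.001, 0.002]
wrist_force: [-0.6, 0.1, 0.7]
grip_width: -0.001
grasp_force: 0.0
```

Emit:
servo_tool --pt "0.007 -0.045 0 0 0" --pt "0.007 -0.045 0 0 0" --pt "0.007 -0.045 0 0 0" --pt "0.007 -0.045 0 0 0" --pt "0.007 -0.045 0 0 0" --pt "0.007 -0.045 0 0 0" --pt "0.007 -0.045 0 0 0" --pt "0.007 -0.045 0 0 0" --pt "0.007 -0.045 0 0 0" --pt "0 0 0 0 0"

```text
clock: 1.8
eef_pos: [0.4493, -0.238, 0.32]
tool_rot: [0.978, -0.208, -0.0, -0.001]
wrist_force: [-0.8, -0.1, -0.5]
grip_width: -0.004
grasp_force: 0.0
```

```bash
cat >> h.py <<'E'
from scipy.spatial.transform import Rotation as R
C0=np.array([.536,-.100]);U=np.array([.910,-.415]);V=np.array([.415,.910])
def st():
    s=monitor.read_state();p=s["eef_pos"];d=p[:2]-C0;m=R.from_quat(s["tool_rot"]).as_matrix()
    print("t",round(s["clock"],2),"carton xy",np.round([d@U,d@V],4),"z",round(p[2],4),"toolx yaw",np.degrees(np.arctan2(m[1,0],m[0,0])).round(1),"F",np.round(s["wrist_force"],1),"grip",round(s["grip_width"],3))
E
python3 -c "
from h import *;st()"
```

```text
t 1.8 carton xy [-0.0216 -0.1616] z 0.32 toolx yaw -24.0 F [-0.8 -0.1 -0.5] grip -0.004
```

Emit:
servo_tool --pt "0.006 -0.04 0 0 0" --pt "0.006 -0.04 0 0 0" --pt "0 -0.04 0 0 0" --pt "0 -0.04 0 0 0" --pt "0 0 0.04 0 0" --pt "0 0 0.04 0 0" --pt "0 0 0.04 0 0" --pt "0 0 0.026 0 0" --pt "0 0 0 0 0" --pt "0 0 0 0 0"

```text
clock: 2.8
eef_pos: [0.5247, -0.1022, 0.1749]
tool_rot: [0.977, -0.213, -0.001, -0.0]
wrist_force: [-0.5, -0.4, 0.8]
grip_width: -0.003
grasp_force: 0.0
```

Run:
```python
from h import *
st()
a=cams.snapshot("scene")[120:420,230:450];b=cams.snapshot("top")[120:320,270:470]
c=np.zeros((600,800,3),np.uint8);c[:540,:396]=cv2.resize(a,(396,540));c[:400,400:]=cv2.resize(b,(400,400))
cv2.imwrite("pics/c1.png",c)
```

```text
t 2.8 carton xy [-0.0094 -0.0067] z 0.1749 toolx yaw -24.6 F [-0.5 -0.4  0.8] grip -0.003
```

View pics/c1.png

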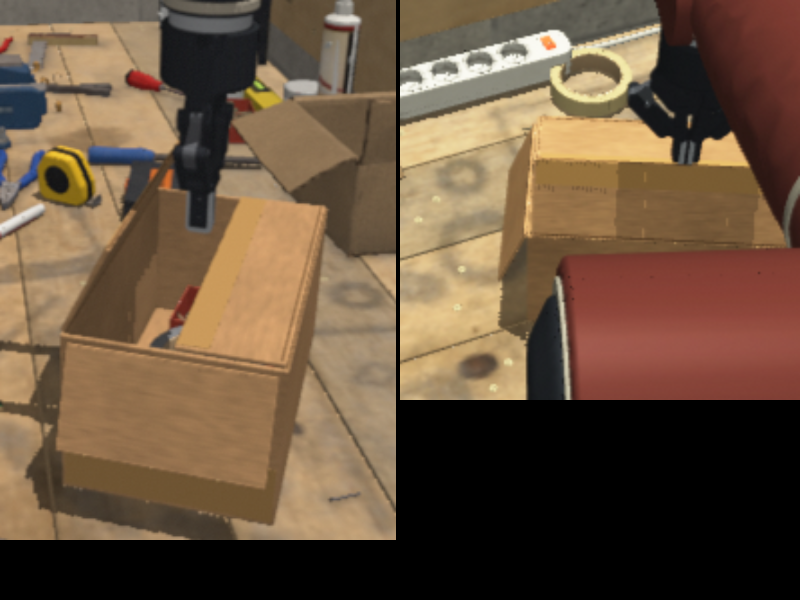

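The fingers hang inside the opening (scene crop ~200,225), between the raised near flap and the far flap's edge. I push toward the robot.

Emit:
servo_tool --pt "-0.015 0 0 0 0" --pt "-0.015 0 0 0 0" --pt "-0.015 0 0 0 0" --pt "-0.015 0 0 0 0" --pt "-0.012 0 0 0 0" --pt "-0.012 0 0 0 0" --pt "-0.01 0 0 0 0" --pt "-0.01 0 0 0 0" --pt "0 0 0 0 0" --pt "0 0 0 0 0"

```text
clock: 3.9
eef_pos: [0.4306, -0.0585, 0.1755]
tool_rot: [0.977, -0.213, 0.0, 0.0]
wrist_force: [-0.1, 0.1, -0.0]
grip_width: -0.003
grasp_force: 0.0
```

Run:
```python
from h import *
st()
a=cams.snapshot("scene")[120:420,230:450];b=cams.snapshot("top")[120:320,270:470]
c=np.zeros((600,800,3),np.uint8);c[:540,:396]=cv2.resize(a,(396,540));c[:400,400:]=cv2.resize(b,(400,400))
cv2.imwrite("pics/c2.png",c)
```

```text
t 3.9 carton xy [-0.1131 -0.006 ] z 0.1755 toolx yaw -24.6 F [-0.1  0.1 -0. ] grip -0.003
```

View pics/c2.png

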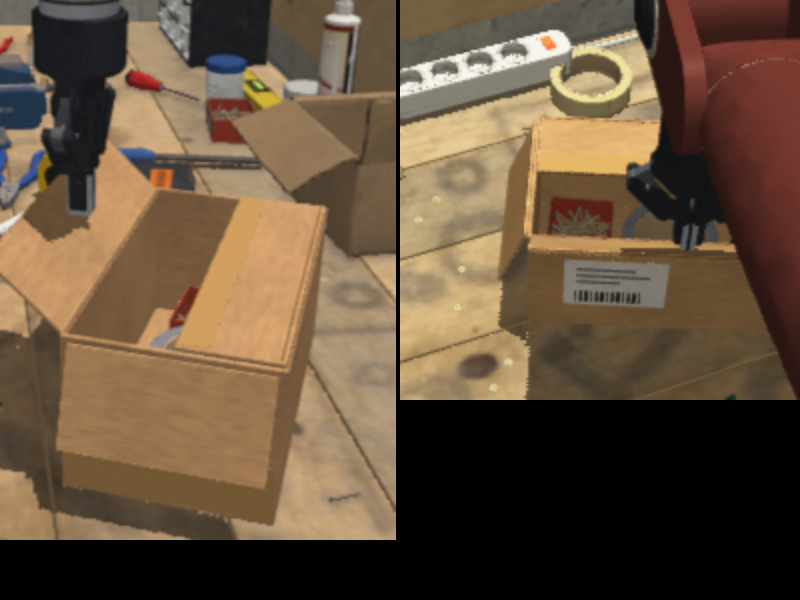

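The near flap now leans well outward (scene crop: from the crease at ~(65,330) to its edge at ~(5,265)), and the goods are undisturbed. Next I move back, dip the tip just below the far flap's edge and press lightly.

Emit:
servo_tool --pt "0.03 0 0 0 0" --pt "0.03 0 0 0 0" --pt "0.023 0 0 0 0" --pt "0 0 0.025 0 0" --pt "0 0 0.02 0 0" --pt "0 0 0 0 0" --pt "0.01 0 0 0 0" --pt "0.01 0 0 0 0" --pt "0.004 0 0 0 0" --pt "0 0 0 0 0"

```text
clock: 5.0
eef_pos: [0.5251, -0.1016, 0.1314]
tool_rot: [0.977, -0.213, -0.006, -0.001]
wrist_force: [-17.4, 6.7, 10.4]
grip_width: -0.003
grasp_force: 9.4
```

```bash
python3 -c "
from h import *;st()"
```

```text
t 5.0 carton xy [-0.0092 -0.006 ] z 0.1314 toolx yaw -24.6 F [-17.4   6.7  10.4] grip -0.003
```

Emit:
servo_tool --pt "0 0 -0.004 0 0" --pt "0 0 -0.006 0 0" --pt "0.001 0 -0.008 0 0" --pt "0.002 0 -0.008 0 0" --pt "0.003 0 -0.008 0 0" --pt "0 0 0 0 0"

```text
clock: 5.6
eef_pos: [0.5328, -0.1052, 0.1668]
tool_rot: [0.977, -0.213, -0.002, -0.0]
wrist_force: [-9.9, 3.2, 4.4]
grip_width: -0.003
grasp_force: 5.5
```

Run:
```python
from h import *
st()
a=cams.snapshot("scene")[120:420,230:450];b=cams.snapshot("top")[120:320,270:470]
c=np.zeros((600,800,3),np.uint8);c[:540,:396]=cv2.resize(a,(396,540));c[:400,400:]=cv2.resize(b,(400,400))
cv2.imwrite("pics/c3.png",c)
```

```text
t 5.6 carton xy [-0.0008 -0.006 ] z 0.1668 toolx yaw -24.6 F [-9.9  3.2  4.4] grip -0.003
```

View pics/c3.png

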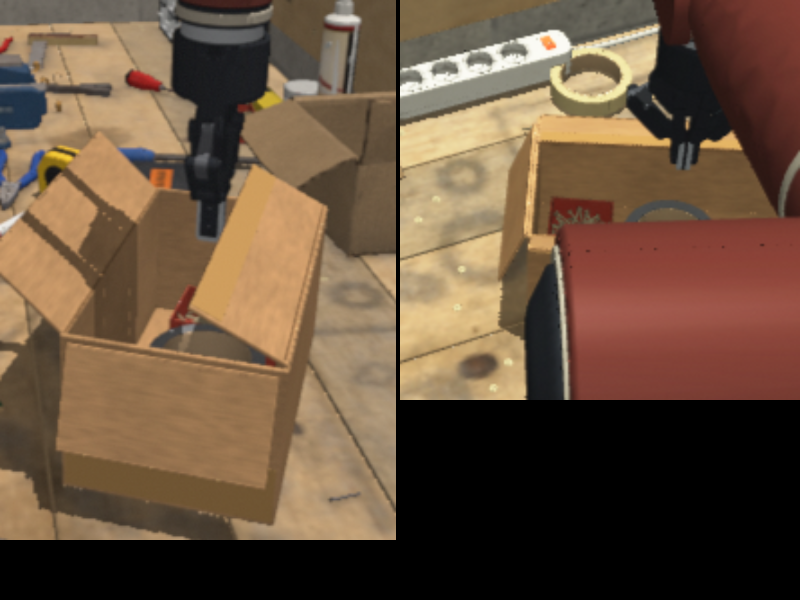

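The far flap follows the fingertips by friction (about 27° up, edge at scene crop ~(225,240)), so I keep following the arc.

Emit:
servo_tool --pt "0.005 0 -0.008 0 0" --pt "0.005 0 -0.008 0 0" --pt "0.007 0 -0.006 0 0" --pt "0.008 0 -0.005 0 0" --pt "0.009 0 -0.003 0 0" --pt "0.01 0 0 0 0" --pt "0 0 0 0 0" --pt "0 0 0 0 0"

```text
clock: 6.5
eef_pos: [0.5733, -0.1239, 0.1937]
tool_rot: [0.977, -0.213, -0.001, -0.0]
wrist_force: [-2.0, 1.3, 1.0]
grip_width: -0.002
grasp_force: 0.8
```

Run:
```python
from h import *
st()
a=cams.snapshot("scene")[120:420,230:450]
c=cv2.resize(a,(396,540))
cv2.imwrite("pics/c4.png",c)
```

```text
t 6.5 carton xy [ 0.0439 -0.0063] z 0.1937 toolx yaw -24.6 F [-2.   1.3  1. ] grip -0.002
```

View pics/c4.png

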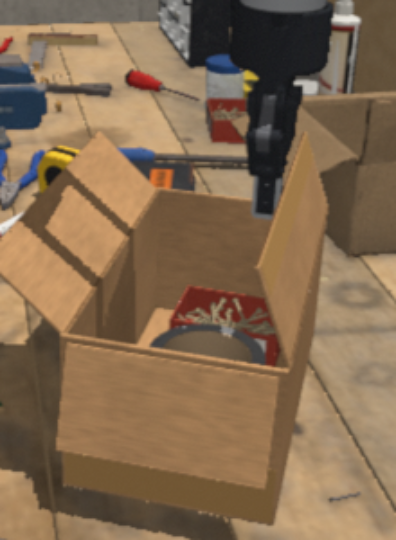

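The far flap stands at about 70° with the fingertips behind it. I push on to 110°.

Emit:
servo_tool --pt "0.01 0 0 0 0" --pt "0.01 0 0 0 0" --pt "0.01 0 0 0 0" --pt "0.008 0 0 0 0" --pt "0.006 0 0 0 0" --pt "0.003 0 0 0 0" --pt "0 0 0 0 0" --pt "0 0 0 0 0" --pt "0 0 0 0 0"

```text
clock: 7.45
eef_pos: [0.6159, -0.1433, 0.1943]
tool_rot: [0.977, -0.213, -0.0, -0.0]
wrist_force: [-3.5, 0.2, -0.5]
grip_width: 0.0
grasp_force: 1.0
```

Run:
```python
from h import *
st()
i=cams.snapshot("scene");cv2.imwrite("pics/s5.png",i)
a=i[150:350,240:440];b=cams.snapshot("top")[120:320,270:470]
c=np.zeros((600,800,3),np.uint8);c[:600,:600]=cv2.resize(a,(600,600),interpolation=2);c[:200,600:]=b
cv2.imwrite("pics/c5.png",c)
h=lambda y:np.r_[C0+.083*U+y*V,.14]
for deg in(100,105,110,115,120):
    t=np.radians(deg);print(deg,[np.round((np.array(proj("scene",h(y)+.082*np.r_[-np.cos(t)*U,np.sin(t)]))-[240,150])*3,0) for y in(-.141,.141)])
```

```text
t 7.45 carton xy [ 0.0906 -0.0062] z 0.1943 toolx yaw -24.6 F [-3.5  0.2 -0.5] grip 0.0
100 [array([502., 359.]), array([549., 128.])]
105 [array([519., 365.]), array([562., 132.])]
110 [array([536., 372.]), array([574., 137.])]
115 [array([552., 380.]), array([585., 143.])]
120 [array([567., 390.]), array([596., 149.])]
```

View pics/c5.png

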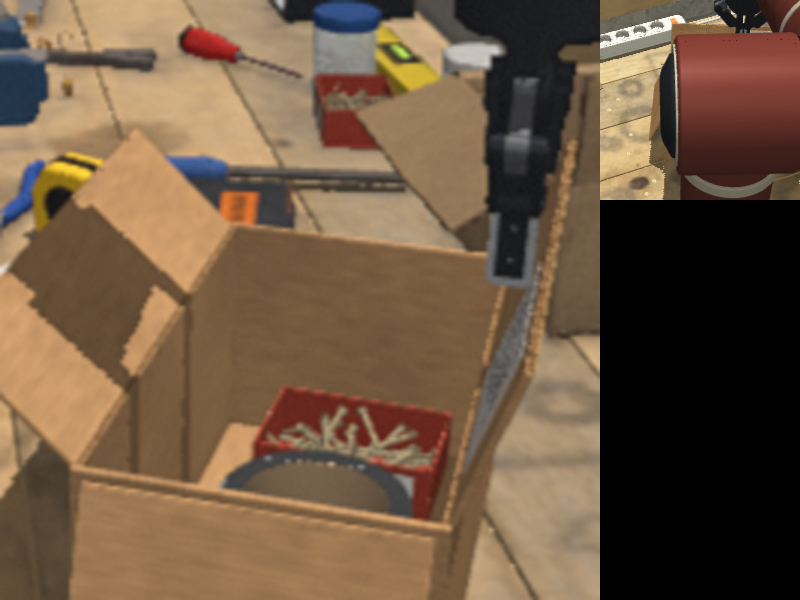

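The far flap's free edge corners are at about (530,372) and (570,140), which match the 108–110° projection. The fingers press on it with about 3 N, and the goods are in place. One check of the near flap's corner at (135,130) before handing in.

Run:
```python
from h import *
H=np.r_[C0-.083*U+.141*V,.14];e=[]
for d in range(80,155,1):
    t=np.radians(d);q=(np.array(proj("scene",H+.082*np.r_[np.cos(t)*U,np.sin(t)]))-[240,150])*3
    e.append((np.hypot(*(q-[135,130])),d))
print(min(e));st()
if min(e)[0]<25 and min(e)[1]>117: print(ticket.close_job())
```

```text
(np.float64(4.743323137977699), 138)
t 7.55 carton xy [ 0.0906 -0.0062] z 0.1944 toolx yaw -24.6 F [-2.3  0.1 -0.6] grip 0.001
the job is handed in; nothing more can be done
None
```

I handed the job in with the near flap leaning out at about 138° and the fingers holding the far flap at rest at about 110°; the goods look undisturbed, and nothing came near the tape measure or marker (the judge returned no verdict).

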